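# Drive a stuck gas-filter cartridge out of its holder

### The arm

A 6-joint arm with a two-finger parallel gripper is mounted at the origin on the work surface; the furniture and walls round the work are solid. World frame = base frame: x ahead of the robot, y to its left, z up, the work surface at z = 0. Lengths are in mm, angles in rad, forces in N, time in s.
With the tool pointing down it reaches from about 275 to 850 mm from the base axis. Payload 19 kg.
Tool frame: the origin (TCP) lies midway between the tips of the shut fingers; the grasp point (between the pads) lies manip.grip_point_offset behind it (manip.grip_point_offset is the distance from the TCP to the grasp point, in mm); z points along the fingers, y is the line along which they close (so a half turn about z gives the same grasp; the last joint's range is limited). The gripper opens to 85 mm and grips with 20 to 120 N. Pads are 22 mm wide; open, the fingers measure 114 mm over their backs; the gripper's body (76 mm by 85 mm) begins 54 mm behind the grasp point. The pads swing forward as they close: fully open they stand 13 mm farther back than shut.
Start: joints at [1.11, 0.15, 1.437, -0, 1.554, -0.134], TCP at [184.585, 544.532, 207.167] pointing down, gripper open.
Joint ranges: [-2.8, 2.8], [-0.68, 2.1], [0.12, 2.68], [-1.39, 4.53], [0.16, 2.79], [-2.81, 2.81]. Speed limits (rad/s): [1.89, 1.89, 2.22, 3.01, 3.01, 3.01].

### API

Orientations are given as a unit quaternion [x, y, z, w].
In Python, from bench import sensors, imaging, manip, spotter gives the robot as it stands.
- The arm moves only by the shell command python3 -m creep 'ROWS' [OPENING] [FORCE]. ROWS is JSON, a list of rows, each a list of 6 numbers: the shift along the tool's x, y, z in m, then the turn, a rotation vector about the tool's x, y, z in degrees. In form: [[x, y, z, rx, ry, rz], ...]. A call has 1 to 20 rows; each row is the pose to reach, as a shift and turn from the pose commanded when the call began, along the tool's axes at that moment; what a row does not reach only later rows make up. A row lasts 1/10 s, in which the tool goes at most 50 mm and 8.59 degrees, less where a joint would pass 70% of its speed; a pose out of reach is approached as far as the arm can. A call with a gripper value outside its range is refused whole. OPENING is the finger opening in m, from 0 to 0.0854, set as the call begins (- or left out, the last holds). The fingers move at their own pace and stop on an object; FORCE is the grip in N (left out, the last holds). Time passes only in rows, so rows that repeat a pose let the fingers close. It gives the time, the measured TCP pose, the force, the opening and the grip force at its end, in the units of the state.
- sensors.read_state(): the state, without advancing time (a new reading comes with each control period).
- imaging.camera(name): name is "scene" or "top" or "wrist"; returns a dict with "frame" (400x640x3 uint8, red, green, blue), "z_map" (400x640 float32, mm along the optical axis (not along the pixel's ray), 0 where there is no reading), "intrinsics" (3x3 intrinsics, pixels), "k1" (the pictures are not rectified: a ray, as slopes to the right and down, at radius r is drawn at 1 + k1 r^2 times it, then the intrinsics apply), "rvec" (rotation vector, rad) and "tvec" (3), from world to camera coordinates, as OpenCV has them. Camera axes: x right, y down, z forward; pixel columns grow to the right and rows downward; lengths in mm; the calibration is good to about 2 mm. A picture is of the moment at which its call begins.
- manip.close_job(): hands the job in; it is judged then, once.
Trained networks look in the newest picture that a camera, given by its name, has taken for a name from the list of things; names that differ only in an ending like _2 or _b are one class to them, and where a whole thing is asked for, a point or a joint stands for the part that bears it (a point fixed in the world has none). Each returns a list of dicts, best first, with "conf" (0 to 1); they miss things now and then, are a little off and sometimes report something else, mostly with a low value. They report only what shows in the picture. A call takes as long as a camera call. They do not tell look-alikes from the thing itself.
- spotter.spot_in(query, camera): "uv" ([column, row] in pixels, amid what is visible of it).
- spotter.masks_of(query, camera): "pixels" (400x640 bool, what is visible of it) and "uv" ([column, row] in pixels, amid what is visible of it).
The state is a dict: "clock": time; "qpos": joint angles; "dq": joint speeds; "joint_torque": joint torques, N m; "position": TCP position; "orientation": TCP orientation; "ft_force": force on the tool from outside, world axes, zero at the start; "wrist_torque": the same for the moment, N m; "finger_gap": finger opening in mm; "grasp_force": force on a finger pad.
Only numpy, scipy, OpenCV 4.12 (cv2) and the standard library are available. Lean on these libraries where they do the work, as an engineer would, in place of code of your own. Each camera call takes 0.05 s, during which the arm holds its last target. There are 200 camera calls.

### The job

The spent gas-filter cartridge is stuck in the bore of its metal holder. Fold the holder's blue front cover all the way down until it is level, then take the red-handled push rod, put it through the knock-out hole in the back of the holder and drive the cartridge completely out of the front, so that it ends up lying on the open cover. Finally draw the rod out and lay it flat on the desk, clear of the holder; do not knock over or shift the beaker, the tape roll or the slide case.

Things in the scene. Friction and masses are not known exactly. Their poses are not given: they have to be found in the camera images.
- holder: Cartridge holder fixed to the desk: aluminium block 64 (x) by 80 (y) mm, top 90 mm up, on a 92 x 100 x 12 mm base plate. Origin: on the desk under the block's middle. A bore runs along its y axis, 56 mm above the desk; front face at y -40 mm, back at +40. Two screws on the top's middle line reach 96 mm up; they press on the cartridge. Brass ports stick out 33 mm on the +x side.
- bore_mouth (a point): Centre of the open end of the bore (37 mm wide) in the front face, 56 mm above the desk. Axes as the holder's; the cartridge leaves along -y, over the lowered cover.
- knockout_hole (a point): Centre of the 24 mm knock-out hole in the back face, 56 mm above the desk, on the bore's axis, through a 10 mm steel plate; too small for the cartridge. Axes as the holder's: the rod enters along -y.
- cover (a joint): Angle (rad) of the blue front cover: 0 upright and shut, 1.571 folded down level on its stop; starts at 0 to 0.5. No latch; a stiff friction hinge (0.2 N m, 2 to 3 N at the free edge) holds it where it is left. Plate 54 mm wide, 4 mm thick, reaching 84 mm from the hinge; upright, it stands 28 mm above the block's top, its inner face 6 mm off the front face.
- cover_hinge (a point): Middle of the cover's hinge line, 8 mm before the front face, 34 mm above the desk; the line runs along the holder's x. The free edge swings from straight above it to 84 mm out along the holder's -y. Level, the plate's upper face is 36 mm above the desk.
- cover_edge (a point): Middle of the cover's free edge, 84 mm from the hinge line, mid-thickness; moves with the cover. On the cover's inner side two black ribs, 5.5 mm high and 25 mm apart, run from 5 to 62 mm from the hinge; when level they point up and cradle the cartridge.
- cartridge_center (a point): Centre of the cartridge: cylinder 36 mm across, 66 mm long (its y axis), green with steel ends, 0.14 kg. Starts in the bore, centre 4 to 6.5 mm before the holder's middle; a steady push of some 8 to 16 N moves it. Rear end level with the front face: centre 73 mm before the holder's middle; it then settles 1.5 mm onto the cover's ribs and may lie up to 25 mm further out.
- rod_grip (a point): Centre of the push rod's red square handle, 34 x 34 mm, 64 mm long (its y axis); it lies on the desk, this point 17 mm up. A steel shaft, 14 mm across, in line with the handle's centre, runs along its -y from 32 mm to the brass tip at 147 mm, clear of the desk. 0.22 kg, balance point about 14 mm from here towards the shaft.
- rod_tip (a point): Tip of the push rod's brass nose (9 mm across, widening to the shaft's 14 mm within 6 mm), 147 mm from the handle's centre along the rod's -y.
- slide_case: Flat green plastic case, 34 x 88 x 12 mm, loose on the desk. A bystander. Origin at the centre of its underside.
- tape_roll: Roll of tape lying flat, 80 mm across, 19 mm high, loose. A bystander. Origin at the centre of its underside.
- beaker: Small clear beaker, 40 mm across, 45 mm high, standing loose. A bystander. Origin at the centre of its underside.
There are look-alikes about, which are no part of the job. Of the things that look like the holder, the larger one is meant.

How it is judged:
By the outcome, as a careful person would: the job done as asked, in the order asked, and still so for the second after the job is handed in, with the robot touching nothing.
It also fails if it takes over 59 s, if anything falls off the work surface, if the arm or the gripper's body presses on something with over 40 N, if the wrist force passes 120 N, or if a joint passes its speed limit or range.

## Working session

There is one attempt and no reset: what is moved stays moved. The work goes in short steps, Python scripts to look and compute and a shell command to move; the robot and the scene stay as the last step left them, time stands still between calls to the robot, and variables do not carry over. Pictures are saved under pics/ and viewed, at most 10 in all, crops included, and the job is handed in when it is done.

```bash
mkdir -p pics; ls
cat > h.py <<'E'
import numpy as np, cv2
from scipy.spatial.transform import Rotation as R
from bench import sensors, imaging, manip, spotter
def cam(n):
    c=imaging.camera(n); c['R']=cv2.Rodrigues(np.array(c['rvec'],float))[0]; c['t']=np.array(c['tvec'],float).ravel(); return c
def pts(c):
    """world xyz for every pixel (nan where none)"""
    K=np.array(c['intrinsics']); v,u=np.mgrid[:400,:640]
    x=(u-K[0,2])/K[0,0]; y=(v-K[1,2])/K[1,1]; xd,yd=x.copy(),y.copy()
    for _ in range(8):
        s=1+c['k1']*(x*x+y*y); x,y=xd/s,yd/s
    z=c['z_map'].astype(float); z[z==0]=np.nan
    P=np.stack([x*z,y*z,z],-1)
    return (P-c['t'])@c['R']
def proj(c,p):
    q=np.atleast_2d(p)@c['R'].T+c['t']; x=q[:,:2]/q[:,2:]
    x=x*(1+c['k1']*(x**2).sum(1,keepdims=True)); K=np.array(c['intrinsics'])
    return x*[K[0,0],K[1,1]]+[K[0,2],K[1,2]]
def save(n,im,s=1): cv2.imwrite('pics/'+n,cv2.resize(im[...,::-1],None,fx=s,fy=s,interpolation=cv2.INTER_CUBIC))
E
python3 - <<'E'
from h import *
s=sensors.read_state(); print({k:np.round(v,3) for k,v in s.items()}); print(manip.grip_point_offset)
out=[]
for n in ['top','scene']:
    c=cam(n); P=pts(c); np.save(n+'.npy',P); np.save(n+'_im.npy',c['frame']); out.append(c['frame'])
    print(n,'cam at',-c['R'].T@c['t'])
    for q in ['holder','cover','rod_grip','cartridge_center','beaker','tape_roll','slide_case']:
        for d in spotter.masks_of(q,n)[:4]:
            m=d['pixels']; print(n,q,round(d['conf'],2),np.round(d['uv']),m.sum(),np.round(np.nanmedian(P[m],0)))
save('a.png',np.vstack(out),0.74)
E
```

```text
pics
{'clock': np.float64(0.0), 'qpos': array([ 1.11 ,  0.151,  1.438, -0.   ,  1.554, -0.134]), 'dq': array([-0.001, -0.002,  0.001,  0.001,  0.001,  0.001]), 'joint_torque': array([-9.0000e-03, -7.1307e+01, -5.7085e+01, -1.0000e-03,  9.0000e-03,
        0.0000e+00]), 'position': array([184.513, 544.299, 206.583]), 'orientation': array([ 0.163,  0.987, -0.001, -0.   ]), 'ft_force': array([0.348, 0.338, 0.225]), 'wrist_torque': array([-0.006,  0.024,  0.045]), 'grasp_force': np.float64(0.0), 'finger_gap': np.float64(85.327)}
18.700000000000003
top cam at [ 317.6060488   -20.65788964 1076.72760825]
top holder 0.88 [296. 209.] 2084 [502.  43.  87.]
top holder 0.84 [349. 259.] 797 [398. -78.  57.]
top cover 0.56 [323. 206.] 259 [512.  -5.  91.]
top rod_grip 0.93 [231. 272.] 723 [361. 184.  30.]
top beaker 0.75 [422. 172.] 325 [ 627. -240.   20.]
top beaker 0.27 [322. 209.] 263 [510.  -6.  91.]
top tape_roll 0.71 [238. 144.] 639 [651. 186.  17.]
top tape_roll 0.33 [297. 208.] 2036 [503.  42.  87.]
top slide_case 0.62 [354. 152.] 539 [671. -75.  11.]
scene cam at [ 122.2774585  -464.45326599  832.47655804]
scene holder 0.65 [300. 192.] 1593 [497.  33.  78.]
scene holder 0.61 [296. 247.] 872 [396. -87.  52.]
scene cover 0.56 [310. 251.] 168 [ 411. -110.   54.]
scene cover 0.47 [315. 194.] 221 [512.  -7.  84.]
scene cover 0.43 [231. 192.] 485 [361. 178.  28.]
scene rod_grip 0.64 [228. 193.] 478 [361. 179.  28.]
scene beaker 0.48 [410. 234.] 272 [ 636. -231.   31.]
scene tape_roll 0.98 [308. 139.] 433 [655. 184.  20.]
scene tape_roll 0.45 [299. 192.] 1762 [500.  35.  74.]
scene slide_case 0.55 [373. 191.] 351 [673. -78.  14.]
```

View pics/a.png

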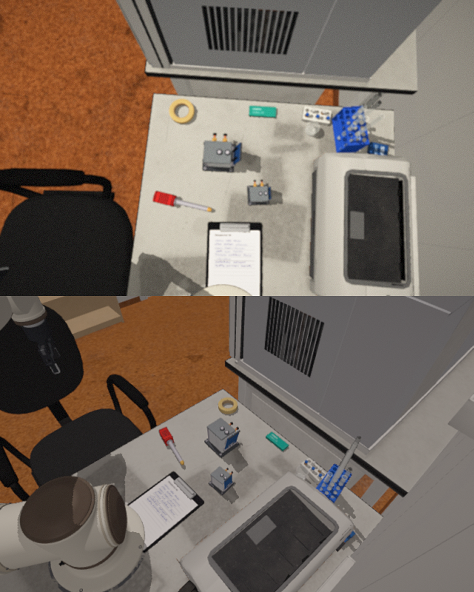

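Run:
```python
from h import *
a=np.load('top_im.npy')[110:320,190:440]; save('b.png',a,3)
P=np.load('top.npy'); im=np.load('top_im.npy').astype(int)
v,u=np.mgrid[:400,:640]
def rect(m,name):
    p=P[m][:,:2].astype(np.float32); r=cv2.minAreaRect(p); print(name,m.sum(),np.round(r[0],1),np.round(r[1],1),round(r[2],1), np.round(np.nanmedian(P[m][:,2]),1))
z=P[...,2]
box=(u>255)&(u<330)&(v>165)&(v<245)
blue=(im[...,2]>im[...,0]+40)
rect(box&(z>80)&(z<94)&~blue,'holder top')
rect(box&blue&(z>40),'cover')
print('cover z', np.round(np.nanpercentile(z[box&blue],[5,50,95]),1))
red=(im[...,0]>im[...,1]+60)&(im[...,0]>im[...,2]+60)
n,l,st,ce=cv2.connectedComponentsWithStats(red.astype(np.uint8))
for i in range(1,n):
    if st[i,4]>40: print(st[i],ce[i]); rect((l==i)&np.isfinite(z),'red'); 
rect((u>200)&(u<330)&(v>240)&(v<310)&(z>8)&(z<45),'rod all')
```

```text
holder top 1104 [511.6  43.8] [ 66.7 102.6] 0.5 88.8
cover 138 [511.6  -6. ] [50.3 15.7] 0.1 96.1
cover z [ 61.1  96.1 115.4]
[    0     0   238   317 44618] [101.19220942 125.18736833]
red 44448 [883.6 852.2] [1449.7  976.9] 11.8 -751.5
[428 121  22  21 344] [440.78197674 132.26162791]
red 344 [1035.7 -460.9] [89.3 94.7] 88.9 -750.8
[ 34 249 104  12 469] [ 91.15565032 253.87846482]
red 468 [420.7 908.5] [ 35.2 404.1] 6.3 -752.4
[  0 258  36  54 750] [ 10.13866667 276.39333333]
red 745 [ 304.  1200.1] [135.9 197.5] 61.0 -751.5
[206 259  32  19 428] [221.37850467 267.82009346]
red 426 [369.8 205.9] [64.3 33.9] 80.4 32.2
rod all 1032 [338.1  97.7] [291.2  47.3] 72.4 22.9
```

View pics/b.png

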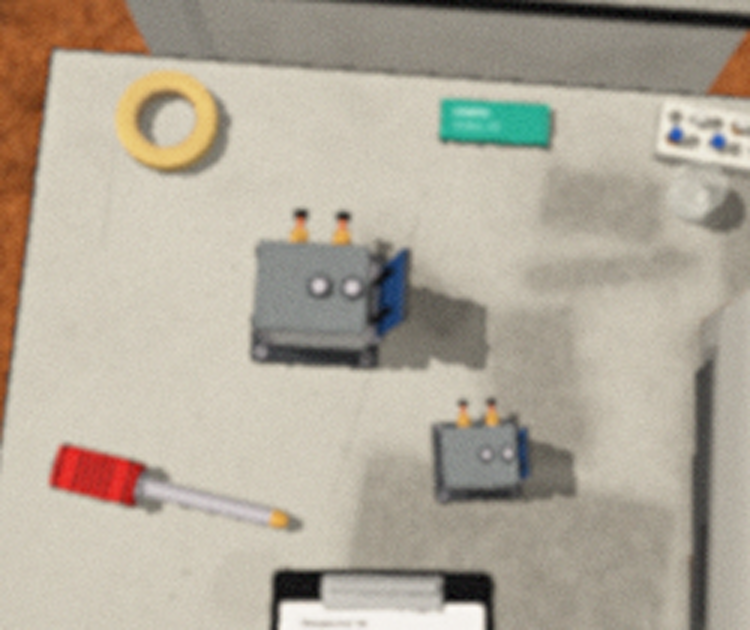

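The larger holder is at top-image pixel (296,209), with the look-alike at (349,259). The blue cover is at (323,206) and already slightly open, the rod handle is at (221,268) and its tip is near (285,284). I choose the larger holder, as the description says. Its ports point to world +x and its bore runs along y. Next I'll go above it for a close look.

```bash
cat >> h.py <<'E'
def goto(p,yaw=None,s=None):
    """shift/turn in tool axes for a TCP target; yaw = world angle of tool y (deg), tool kept pointing down"""
    s=s or sensors.read_state(); Rt=R.from_quat(s['orientation']); d=Rt.inv().apply(np.array(p)-s['position'])/1000
    r=np.zeros(3)
    if yaw is not None:
        a=np.deg2rad(yaw); y=np.array([np.cos(a),np.sin(a),0]); z=np.array([0,0,-1.]); x=np.cross(y,z)
        r=(Rt.inv()*R.from_matrix(np.c_[x,y,z])).as_rotvec(degrees=True)
    print('goto',p,yaw,'->',np.round(d,4).tolist(),np.round(r,2).tolist())
E
python3 - <<'E'
from h import *
goto([470,60,260],0)
P=np.load('top.npy'); im=np.load('top_im.npy').astype(int); z=P[...,2]
v,u=np.mgrid[:400,:640]
# rod shaft
h=(u>200)&(u<295)&(v>250)&(v<295)&(z>9)&(z<45); p=P[h]
p=p[np.abs(p[:,0]-350)<60]
red=(im[...,0]>im[...,1]+60)&h
c=P[red].mean(0); print('red mean',c)
sh=(h&~red); q=P[sh]; 
l=cv2.fitLine(q[:,:2].astype(np.float32),cv2.DIST_HUBER,0,.01,.01).ravel(); print('shaft dir',l,np.degrees(np.arctan2(l[1],l[0])))
t=(q[:,:2]-c[:2])@(l[:2]); print(np.percentile(t,[1,99]))
# block top at rows
b=(u>255)&(u<330)&(v>165)&(v<245)&(z>86)&(z<92); p=P[b]
for lo in range(-10,100,10):
    k=(p[:,1]>=lo)&(p[:,1]<lo+10); print(lo,k.sum(), np.round(np.percentile(p[k,0],[0,5,50,95,100])) if k.sum() else '')
E
```

```text
goto [470, 60, 260] 0 -> [-0.4258, -0.3673, -0.0528] [-0.0, 0.0, 71.27]
red mean [368.86839845 204.38897944  32.04100012]
shaft dir [1.39838517e-01 9.90174294e-01 3.54402374e+02 1.20501656e+02] 81.961494
[-143.39972085   29.83882425]
-10 20 [486. 488. 506. 532. 539.]
0 0 
10 83 [479. 482. 511. 541. 545.]
20 103 [478. 481. 507. 541. 544.]
30 119 [478. 482. 509. 539. 543.]
40 106 [479. 482. 506. 540. 543.]
50 119 [479. 482. 512. 541. 544.]
60 117 [478. 481. 511. 540. 543.]
70 124 [479. 482. 510. 539. 542.]
80 124 [478. 481. 509. 539. 542.]
90 44 [479. 483. 514. 541. 543.]
```

```bash
python3 -m creep '[[-0.426,-0.367,-0.053,0,0,71.3],[-0.426,-0.367,-0.053,0,0,71.3],[-0.426,-0.367,-0.053,0,0,71.3],[-0.426,-0.367,-0.053,0,0,71.3],[-0.426,-0.367,-0.053,0,0,71.3],[-0.426,-0.367,-0.053,0,0,71.3],[-0.426,-0.367,-0.053,0,0,71.3],[-0.426,-0.367,-0.053,0,0,71.3],[-0.426,-0.367,-0.053,0,0,71.3],[-0.426,-0.367,-0.053,0,0,71.3],[-0.426,-0.367,-0.053,0,0,71.3],[-0.426,-0.367,-0.053,0,0,71.3],[-0.426,-0.367,-0.053,0,0,71.3],[-0.426,-0.367,-0.053,0,0,71.3]]' 0
python3 - <<'E'
from h import *
c=cam('wrist'); print('cam',-c['R'].T@c['t'],'fwd',c['R'][2]); P=pts(c); z=P[...,2]; im=c['frame'].astype(int)
save('c.png',c['frame'],1)
b=(z>86)&(z<92); p=P[b]; print(b.sum())
if b.sum(): 
    k=(p[:,0]>450)&(p[:,0]<570)&(p[:,1]>8)&(p[:,1]<110); p=p[k]; print(np.round(np.percentile(p,[0,1,50,99,100],axis=0),1))
    for e,ax,o in (('x',0,1),('y',1,0)):
        for lo in np.arange(*( (15,95,16) if o==1 else (480,545,16))):
            kk=(p[:,o]>=lo)&(p[:,o]<lo+16)
            if kk.sum(): print(e,lo,np.round(np.percentile(p[kk,ax],[0.5,99.5]),1))
bl=(im[...,2]>im[...,0]+40)&(z>25)&(P[...,0]>470)&(P[...,0]<560)&(abs(P[...,1])<60); q=P[bl]
print('cover',len(q),np.round(np.percentile(q,[1,50,99],axis=0),1))
top=q[q[:,2]>np.percentile(q[:,2],90)]; print(np.round(top.mean(0),1))
E
```

```text
clock: 2.2
position: [469.9, 60.7, 260.0]
orientation: [0.707, 0.707, -0.0, -0.0]
ft_force: [0.2, -0.3, 0.4]
finger_gap: -0.2
grasp_force: 0.0
cam [470.42164549 135.92930223 425.79424938] fwd [ 6.02173692e-04 -2.89264700e-01 -9.57248960e-01]
3948
[[480.9  14.3  86. ]
 [482.2  16.4  86.6]
 [513.5  60.5  88.8]
 [546.1  95.7  91.6]
 [547.2  98.9  92. ]]
x 15 [482.6 546.9]
x 31 [482.4 546.5]
x 47 [482.3 546.3]
x 63 [482.  546.4]
x 79 [481.  546.1]
y 480 [14.7 95.7]
y 496 [16.3 95.7]
y 512 [16.4 95.8]
y 528 [16.2 96.7]
y 544 [16.2 95. ]
cover 1079 [[490.  -10.9  62.1]
 [515.3  -4.7  94.8]
 [540.5   3.  115.2]]
[516.6  -9.8 114.2]
```

View pics/c.png

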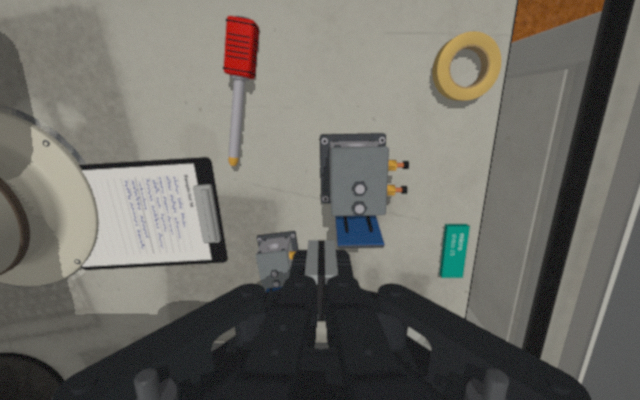

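The wrist view shows the block at (360,185), the cover at (360,232) and the rod from (240,48) to (234,160). That puts the holder's middle at about (513,55) with yaw near 0, which agrees with the top camera to 3 mm. Now I'll lower the cover.

```bash
python3 -m creep '[[-0.045,0.043,0.11,0,0,0],[-0.045,0.043,0.11,0,0,0],[-0.045,0.043,0.11,0,0,0],[-0.045,0.043,0.155,0,0,0],[-0.045,0.043,0.155,0,0,0],[-0.045,0.043,0.155,0,0,0]]'
python3 -m creep '[[-0.006,0,0,0,0,0],[-0.011,0,0,0,0,0],[-0.018,0,0.002,0,0,0],[-0.0245,0,0.004,0,0,0],[-0.031,0,0.007,0,0,0],[-0.037,0,0.0105,0,0,0],[-0.043,0,0.015,0,0,0],[-0.0485,0,0.0195,0,0,0],[-0.0545,0,0.024,0,0,0],[-0.06,0,0.029,0,0,0],[-0.0655,0,0.035,0,0,0],[-0.07,0,0.041,0,0,0],[-0.0745,0,0.048,0,0,0],[-0.079,0,0.055,0,0,0],[-0.081,0,0.059,0,0,0],[-0.083,0,0.063,0,0,0],[-0.083,0,0.063,0,0,0]]'
```

```text
clock: 2.85
position: [512.9, 16.3, 106.2]
orientation: [0.707, 0.708, -0.0, -0.0]
ft_force: [0.7, 0.2, 2.2]
finger_gap: 0.1
grasp_force: 0.0
clock: 4.55
position: [513.0, -67.9, 41.7]
orientation: [0.707, 0.707, -0.0, -0.0]
ft_force: [-0.4, 0.6, -0.0]
finger_gap: -0.0
grasp_force: 0.0
```

```bash
python3 -m creep '[[-0.001,0,0.003,0,0,0],[-0.001,0,0.006,0,0,0],[-0.001,0,0.006,0,0,0]]'
python3 - <<'E'
from h import *
for n in ['top','scene']:
    c=cam(n); P=pts(c); z=P[...,2]; im=c['frame'].astype(int)
    bl=(im[...,2]>im[...,0]+40)&(P[...,0]>470)&(P[...,0]<560)&(P[...,1]<30)&(P[...,1]>-110); q=P[bl]
    print(n,len(q)); 
    if len(q): print(np.round(np.percentile(q,[2,50,98],axis=0),1))
    u,v=proj(c,[513,0,50])[0].astype(int); globals()[n]=c['frame'][v-65:v+65,u-80:u+80]
save('d.png',np.hstack([top,scene]),2.5)
E
```

```text
clock: 4.85
position: [513.0, -68.7, 35.9]
orientation: [0.707, 0.707, -0.0, -0.0]
ft_force: [-0.0, -0.5, -0.3]
finger_gap: -0.0
grasp_force: 0.0
top 123
[[487.1 -13.5  60.2]
 [509.3  -7.4  97.5]
 [533.    1.3 116.9]]
scene 60
[[488.5 -12.   48.5]
 [499.   -6.5  80.7]
 [517.5   1.  105.1]]
```

View pics/d.png

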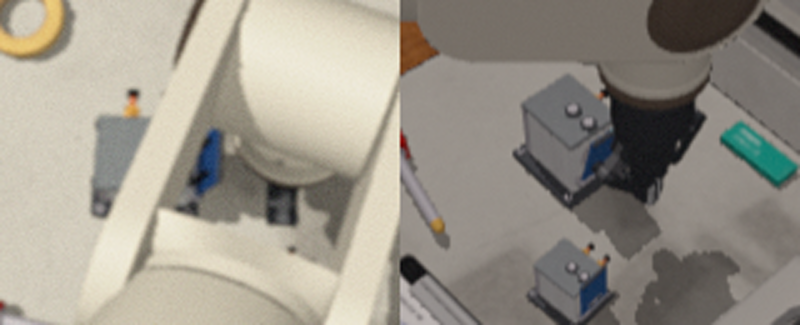

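The cover hasn't moved: it is still blue and upright at crop pixels (207,163), with the fingers outside it. I need to know why, so I'll compare the measured fingertip with the reported TCP and re-measure the cover.

Run:
```python
from h import *
s=sensors.read_state(); print(s['position'],s['finger_gap'])
c=cam('scene'); P=pts(c); z=P[...,2]
print('tcp px',proj(c,s['position']),'edge px',proj(c,[[513,-10,115],[513,6,34]]))
near=(abs(P[...,0]-513)<25)&(abs(P[...,1]+69)<25)&(z>5)&(z<110); q=P[near]; print(len(q),np.round(np.percentile(q,[1,10,50,90],axis=0),1))
w=cam('wrist'); P=pts(w); z=P[...,2]; im=w['frame'].astype(int)
bl=(im[...,2]>im[...,0]+40)&(P[...,0]>470)&(P[...,0]<560)&(P[...,1]<40)&(P[...,1]>-110); q=P[bl]; print('wrist cover',len(q),np.round(np.percentile(q,[2,50,98],axis=0),1) if len(q) else '')
u,v=proj(c,[513,-40,50])[0].astype(int)
a=cv2.resize(c['frame'][v-50:v+50,u-60:u+60],(480,400),interpolation=cv2.INTER_CUBIC)
b=cv2.resize(w['frame'],(320,200)); b=np.vstack([b,np.zeros((200,320,3),np.uint8)])
save('e.png',np.hstack([a,b]))
```

```text
[513.17820233 -68.76400373  36.22958341] -0.0349551736655004
tcp px [[329.24597171 219.9187873 ]] edge px [[314.06109718 186.61212219]
 [310.12569086 202.7877392 ]]
97 [[499.6 -81.9  60.6]
 [501.1 -80.   70.5]
 [508.4 -77.5  85.6]
 [521.4 -72.1 108.2]]
wrist cover 7992 [[490.6 -11.1  46.6]
 [515.5  -6.2  98.4]
 [540.3   5.8 115.1]]
```

View pics/e.png

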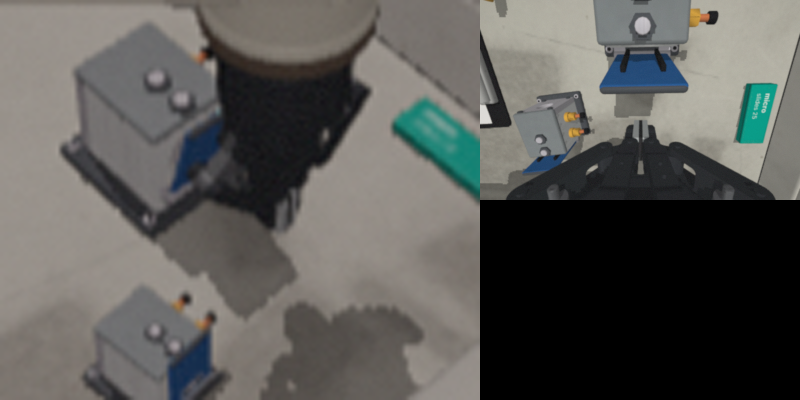

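Run:
```python
from h import *
s=sensors.read_state(); w=cam('wrist'); P=pts(w); print(proj(w,[s['position']]))
im=w['frame']
for v in range(225,320,8): print(v,[(tuple(np.round(P[v,u]).astype(int)) if np.isfinite(P[v,u,0]) else None, int(im[v,u].mean())) for u in (308,316,320,324,332)])
save('f.png',cv2.resize(im[180:330,240:400],(640,600),interpolation=cv2.INTER_CUBIC))
c=cam('scene');print(proj(c,[513,-40,50]))
```

```text
[[319.95547555 239.88452356]]
225 [((np.int64(504), np.int64(-74), np.int64(-1)), 112), ((np.int64(510), np.int64(-74), np.int64(0)), 111), ((np.int64(513), np.int64(-74), np.int64(-1)), 108), ((np.int64(516), np.int64(-74), np.int64(-1)), 105), ((np.int64(522), np.int64(-74), np.int64(-1)), 106)]
233 [((np.int64(504), np.int64(-80), np.int64(-1)), 152), ((np.int64(510), np.int64(-81), np.int64(-2)), 150), ((np.int64(513), np.int64(-81), np.int64(-3)), 146), ((np.int64(516), np.int64(-80), np.int64(-1)), 146), ((np.int64(522), np.int64(-80), np.int64(0)), 150)]
241 [((np.int64(507), np.int64(-56), np.int64(65)), 131), ((np.int64(511), np.int64(-56), np.int64(66)), 124), ((np.int64(513), np.int64(-56), np.int64(66)), 54), ((np.int64(515), np.int64(-56), np.int64(66)), 92), ((np.int64(519), np.int64(-56), np.int64(66)), 125)]
249 [((np.int64(508), np.int64(-56), np.int64(74)), 119), ((np.int64(511), np.int64(-56), np.int64(74)), 122), ((np.int64(513), np.int64(-56), np.int64(75)), 32), ((np.int64(515), np.int64(-56), np.int64(74)), 73), ((np.int64(519), np.int64(-56), np.int64(75)), 12
[... 1477 characters left out ...]
t64(-67), np.int64(96)), 55), ((np.int64(515), np.int64(-67), np.int64(96)), 34), ((np.int64(517), np.int64(-55), np.int64(114)), 41)]
305 [((np.int64(509), np.int64(-55), np.int64(117)), 38), ((np.int64(512), np.int64(-64), np.int64(105)), 40), ((np.int64(513), np.int64(-69), np.int64(98)), 51), ((np.int64(515), np.int64(-70), np.int64(97)), 37), ((np.int64(517), np.int64(-56), np.int64(117)), 39)]
313 [((np.int64(510), np.int64(-53), np.int64(125)), 34), ((np.int64(512), np.int64(-68), np.int64(105)), 34), ((np.int64(513), np.int64(-74), np.int64(97)), 48), ((np.int64(515), np.int64(-75), np.int64(96)), 42), ((np.int64(517), np.int64(-54), np.int64(123)), 31)]
[[321.77343681 209.8286888 ]]
```

View pics/f.png

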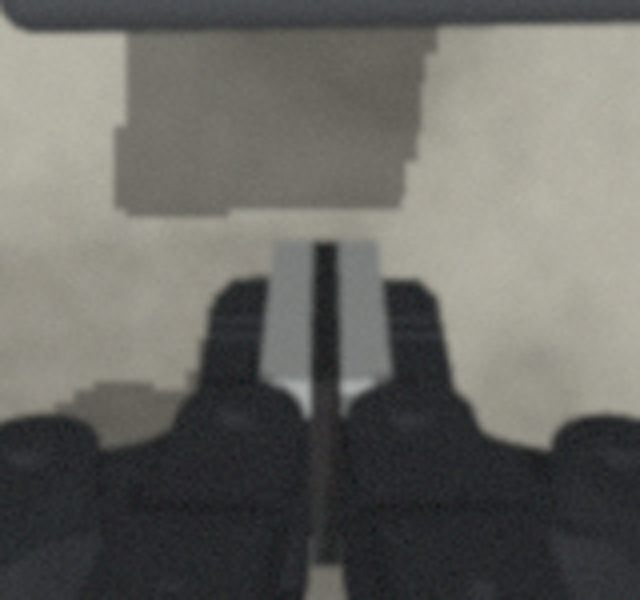

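This explains it. The wrist depth shows the shut fingertips at z≈64 while the TCP reads 36, and the scene camera's lowest finger points are near z=60. The real tips are about 28 mm above the reported TCP, so they passed over the cover. I'll apply this offset and redo the fold, checking the force as I go.

```bash
python3 -m creep '[[0,0,-0.05,0,0,0],[0,0,-0.09,0,0,0],[0.05,0,-0.09,0,0,0],[0.085,0,-0.09,0,0,0],[0.085,0,-0.09,0,0,0],[0.085,0,-0.041,0,0,0],[0.085,0,-0.041,0,0,0],[0.085,0,-0.041,0,0,0]]'
python3 -m creep '[[-0.006,0,0,0,0,0],[-0.011,0,0,0,0,0],[-0.018,0,0.002,0,0,0],[-0.0245,0,0.004,0,0,0],[-0.0245,0,0.004,0,0,0]]'
python3 - <<'E'
from h import *
w=cam('wrist'); P=pts(w); im=w['frame'].astype(int)
bl=(im[...,2]>im[...,0]+40)&(P[...,0]>470)&(P[...,0]<560)&(P[...,1]<40)&(P[...,1]>-110); q=P[bl]; print('wrist cover',len(q),np.round(np.percentile(q,[2,50,98],axis=0),1) if len(q) else '')
E
```

```text
clock: 5.95
position: [512.7, 15.9, 77.0]
orientation: [0.707, 0.707, -0.001, -0.001]
ft_force: [0.2, -0.5, 0.8]
finger_gap: -0.4
grasp_force: 0.0
clock: 6.45
position: [513.2, -9.3, 73.1]
orientation: [0.708, 0.707, -0.0, 0.0]
ft_force: [0.2, 0.4, -0.8]
finger_gap: -0.0
grasp_force: 0.0
wrist cover 3563 [[490.1 -21.   52.8]
 [519.3  -7.7  73.4]
 [541.3   0.8 104.5]]
```

The cover is moving now; I'll continue along the arc.

```bash
python3 -m creep '[[-0.0065,0,0.003,0,0,0],[-0.0125,0,0.0065,0,0,0],[-0.0185,0,0.011,0,0,0],[-0.024,0,0.0155,0,0,0],[-0.030,0,0.020,0,0,0],[-0.0355,0,0.025,0,0,0],[-0.041,0,0.031,0,0,0],[-0.0455,0,0.037,0,0,0],[-0.050,0,0.044,0,0,0],[-0.0545,0,0.051,0,0,0],[-0.0565,0,0.055,0,0,0],[-0.0585,0,0.059,0,0,0],[-0.0585,0,0.059,0,0,0]]'
python3 -m creep '[[-0.001,0,0.003,0,0,0],[-0.001,0,0.005,0,0,0],[-0.001,0,0.005,0,0,0]]'
python3 - <<'E'
from h import *
w=cam('wrist'); P=pts(w); im=w['frame'].astype(int)
bl=(im[...,2]>im[...,0]+40)&(P[...,0]>470)&(P[...,0]<560)&(P[...,1]<40)&(P[...,1]>-110); q=P[bl]; print('wrist cover',len(q),np.round(np.percentile(q,[2,50,98],axis=0),1) if len(q) else '')
for lo in range(-90,10,10):
    k=(q[:,1]>=lo)&(q[:,1]<lo+10)
    if k.sum(): print(lo,k.sum(),np.round(np.median(q[k,2]),1))
E
```

```text
clock: 7.8
position: [513.0, -67.1, 13.7]
orientation: [0.707, 0.707, -0.0, -0.0]
ft_force: [-0.5, 0.1, -0.4]
finger_gap: 0.2
grasp_force: 0.0
clock: 8.1
position: [513.8, -67.8, 11.2]
orientation: [0.707, 0.707, 0.0, 0.001]
ft_force: [-11.8, 4.7, 31.9]
finger_gap: 0.1
grasp_force: 16.1
wrist cover 12641 [[490.4 -71.8  33.4]
 [516.4 -29.   34.7]
 [541.6   2.   37.1]]
-80 367 34.3
-70 867 34.4
-60 1540 34.6
-50 1644 34.6
-40 1735 34.6
-30 1834 34.7
-20 1945 34.8
-10 2052 34.8
0 657 34.9
```

The cover is level: its face reads 34.3–34.9 mm from hinge to edge (36 expected) and it was seated against its stop with about 32 N. The contact also puts the tip offset at about 24.5 mm. I'll lift and go to look at the rod.

```bash
python3 -m creep '[[0,0,-0.05,0,0,0],[0,0,-0.1,0,0,0],[0,0,-0.13,0,0,0],[0.218,-0.138,-0.159,0,0,8],[0.218,-0.138,-0.159,0,0,8],[0.218,-0.138,-0.159,0,0,8],[0.218,-0.138,-0.159,0,0,8],[0.218,-0.138,-0.159,0,0,8],[0.218,-0.138,-0.159,0,0,8],[0.218,-0.138,-0.159,0,0,8],[0.218,-0.138,-0.159,0,0,8]]' 0.085
cat > rod.py <<'E'
from h import *
w=cam('wrist'); P=pts(w); z=P[...,2]; im=w['frame'].astype(int)
red=(im[...,0]>im[...,1]+60)&(im[...,0]>im[...,2]+60)&(z>5)&(z<130)
top=P[red]; zt=np.percentile(top[:,2],85); t=top[top[:,2]>zt-6]
r=cv2.minAreaRect(t[:,:2].astype(np.float32)); print('handle top',len(t),np.round(r[0],1),np.round(r[1],1),round(r[2],1),'z',zt)
c=np.array(r[0])
d=np.hypot(P[...,0]-c[0],P[...,1]-c[1]); sh=~red&(d>45)&(d<142)&(z>zt-34)&(z<zt+5)&(P[...,1]<c[1]-20)&(abs(P[...,0]-c[0]-.14*(P[...,1]-c[1]))<25)
q=P[sh]; l=cv2.fitLine(q[:,:2].astype(np.float32),cv2.DIST_HUBER,0,.01,.01).ravel()
a=np.degrees(np.arctan2(l[1],l[0]))%180; print('shaft',len(q),a,'zmed',np.median(q[:,2]),'pt',l[2:], 'axis x at handle y', l[2]+(c[1]-l[3])*l[0]/l[1])
s=sensors.read_state(); print(np.round(s['position'],1))
E
python3 rod.py
```

```text
clock: 9.25
position: [375.7, 149.8, 168.1]
orientation: [0.755, 0.656, -0.0, 0.0]
ft_force: [0.7, -0.8, -0.4]
finger_gap: 85.0
grasp_force: 0.0
handle top 2144 [466.6 112.5] [169.5 310.7] 19.5 z 33.588938256695045
shaft 516 60.523083 zmed 8.923694904781327 pt [469.893     48.793457] axis x at handle y 505.9007025387863
[375.8 149.5 168. ]
```

```bash
sed -i 's/&(z>5)&(z<130)/\&(z>5)\&(z<130)\&(P[...,0]<430)\&(P[...,1]>140)/; s/&(z>zt-34)/\&(z>zt-28)/' rod.py; python3 rod.py
```

```text
handle top 2099 [372.  208.2] [63.7 32.3] 80.6 z 33.52167110016482
shaft 1012 80.99133 zmed 21.70602585779116 pt [357.4068  118.14006] axis x at handle y 371.68423230449747
[375.8 149.3 167.9]
```

```bash
python3 -m creep '[[0.0564,-0.0128,0,0,0,1],[0.0564,-0.0128,0.04,0,0,1],[0.0564,-0.0128,0.08,0,0,1],[0.0564,-0.0128,0.12,0,0,1],[0.0564,-0.0128,0.15,0,0,1],[0.0564,-0.0128,0.17,0,0,1],[0.0564,-0.0128,0.185,0,0,1],[0.0564,-0.0128,0.193,0,0,1],[0.0564,-0.0128,0.193,0,0,1]]'
```

```text
clock: 10.25
position: [370.4, 207.1, -25.7]
orientation: [0.761, 0.649, -0.001, -0.0]
ft_force: [-1.0, 0.9, 1.3]
finger_gap: 85.0
grasp_force: 0.0
```

Now I'll close on the handle and watch the vertical force.

```bash
python3 -m creep '[[0,0,0,0,0,0],[0,0,0,0,0,0],[0,0,0,0,0,0],[0,0,0,0,0,0],[0,0,0,0,0,0],[0,0,0,0,0,0],[0,0,0,0,0,0],[0,0,0,0,0,0]]' 0.02 70
```

```text
clock: 11.05
position: [370.8, 208.0, -24.1]
orientation: [0.76, 0.649, 0.0, 0.0]
ft_force: [-1.5, -2.5, 9.1]
finger_gap: 33.0
grasp_force: 70.4
```

```bash
python3 -m creep '[[0,0,-0.03,0,0,0],[0,0,-0.07,0,0,0],[0,0,-0.11,0,0,0],[0.025,0.03,-0.124,0,0,-2],[0.06,0.065,-0.124,0,0,-5],[0.09,0.1,-0.124,0,0,-8],[0.113,0.126,-0.124,0,0,-9],[0.113,0.126,-0.09,0,0,-9],[0.113,0.126,-0.06,0,0,-9],[0.113,0.126,-0.039,0,0,-9],[0.113,0.126,-0.039,0,0,-9],[0.113,0.126,-0.039,0,0,-9]]' - 80
cat > hold.py <<'E'
from h import *
s=sensors.read_state(); print(np.round(s['position'],1),s['finger_gap'],np.degrees(R.from_quat(s['orientation']).as_rotvec()))
for n in ['wrist','top','scene']:
    w=cam(n); P=pts(w); z=P[...,2]; im=w['frame'].astype(int); y0=s['position'][1]
    x=P[...,0]-513; y=P[...,1]
    sh=(abs(x)<18)&(y>y0-140)&(y<y0-50)&(z>30)&(z<110)&(y>100); q=P[sh]
    if len(q)>30:
        t=np.array([[yy,*np.median(q[(q[:,1]>=yy)&(q[:,1]<yy+15)],0)[[0]],np.percentile(q[(q[:,1]>=yy)&(q[:,1]<yy+15)][:,2],90)] for yy in np.arange(q[:,1].min(),q[:,1].max()-10,15)]); print(n,len(q),'y,x,ztop\n',np.round(t,1))
    tip=(abs(x)<18)&(y>100)&(y<y0-50)&(z>35)&(z<110); 
    if tip.sum(): print('tip ymin',np.percentile(y[tip],1))
    if n!='scene':
        b=(z>86)&(z<92)&(abs(x)<40)&(y>5)&(y<110); p=P[b]
        if len(p)>100: print(n,'block',len(p),np.round(cv2.minAreaRect(p[(p[:,1]>18)&(p[:,1]<92)][:,:2].astype(np.float32)),1) if 0 else '', [ (lo,np.round(np.percentile(p[(p[:,1]>=lo)&(p[:,1]<lo+15)][:,0],[1,99]),1).tolist()) for lo in (20,35,50,65,80) if ((p[:,1]>=lo)&(p[:,1]<lo+15)).sum()>30],'y',np.round(np.percentile(p[:,1],[.5,99.5]),1))
    if n=='wrist': save('g.png',w['frame'])
E
python3 hold.py
```

```text
clock: 12.25
position: [512.8, 299.8, 14.9]
orientation: [0.707, 0.707, 0.0, 0.0]
ft_force: [-0.4, 0.9, -0.9]
finger_gap: 33.5
grasp_force: 80.3
[512.8 299.8  14.9] 33.47052874130279 [1.27295777e+02 1.27254088e+02 6.76076380e-04]
top 250 y,x,ztop
 [[159.8 509.3  62.6]
 [174.8 509.3  62.7]
 [189.8 509.4  64.3]
 [204.8 509.9  64.4]
 [219.8 509.3  63.3]
 [234.8 509.6  64. ]]
tip ymin 151.58270648274222
top block 935  [(20, [479.0, 543.7]), (35, [479.8, 542.5]), (50, [478.9, 543.4]), (65, [478.3, 542.3]), (80, [478.9, 541.4])] y [12.7 93.3]
scene 121 y,x,ztop
 [[161.  510.7  66.6]
 [176.  511.4  66.8]
 [191.  510.9  66.2]
 [206.  511.4  66.3]
 [221.  511.1  65.2]
 [236.  509.4  64.9]]
tip ymin 151.47586781948056
```

View pics/g.png

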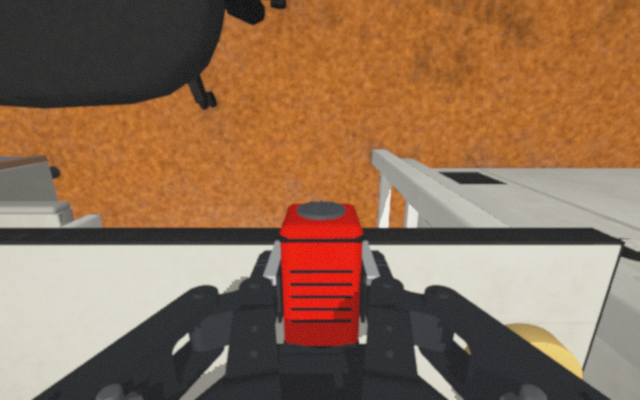

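The wrist view shows only the held handle (320,280). The top camera sees the shaft straight at x=509.4 with its top at about 63.5, the block's axis at x≈510.5, the tip at y=151.5 and the back face at y=93. I need to shift +1 mm in x and then insert.

```bash
python3 -m creep '[[-0.02,0.001,0,0,0,0],[-0.04,0.001,0,0,0,0],[-0.05,0.001,0,0,0,0],[-0.055,0.001,0,0,0,0],[-0.06,0.001,0,0,0,0],[-0.064,0.001,0,0,0,0],[-0.067,0.001,0,0,0,0],[-0.067,0.001,0,0,0,0]]'
python3 -m creep '[[-0.003,0,0,0,0,0],[-0.006,0,0,0,0,0],[-0.01,0,0,0,0,0],[-0.014,0,0,0,0,0],[-0.018,0,0,0,0,0]]'
```

```text
clock: 13.2
position: [513.6, 232.6, 14.2]
orientation: [0.707, 0.707, -0.0, -0.0]
ft_force: [-0.2, 0.3, -1.5]
finger_gap: 33.3
grasp_force: 80.3
clock: 13.7
position: [513.8, 216.1, 14.5]
orientation: [0.707, 0.707, 0.001, -0.001]
ft_force: [0.6, 14.1, -1.4]
finger_gap: 33.3
grasp_force: 80.4
```

The rod is inside, 25 mm past the back face, and pushing the cartridge with 14 N. I'll keep going.

```bash
python3 -m creep '[[-0.004,0,0,0,0,0],[-0.008,0,0,0,0,0],[-0.012,0,0,0,0,0],[-0.016,0,0,0,0,0],[-0.02,0,0,0,0,0],[-0.024,0,0,0,0,0],[-0.028,0,0,0,0,0],[-0.032,0,0,0,0,0],[-0.036,0,0,0,0,0],[-0.04,0,0,0,0,0],[-0.043,0,0,0,0,0],[-0.046,0,0,0,0,0],[-0.049,0,0,0,0,0],[-0.052,0,0,0,0,0],[-0.054,0,0,0,0,0],[-0.056,0,0,0,0,0],[-0.058,0,0,0,0,0],[-0.06,0,0,0,0,0],[-0.06,0,0,0,0,0]]'
python3 - <<'E'
from h import *
ims=[]
for n in ['top','scene']:
    w=cam(n); P=pts(w); z=P[...,2]; im=w['frame'].astype(int)
    g=(abs(P[...,0]-512)<25)&(P[...,1]<40)&(P[...,1]>-110)&(z>45)&(z<80); q=P[g]; print(n,len(q),np.round(np.percentile(q,[1,50,99],axis=0),1) if len(q) else '')
    u,v=proj(w,[513,0,50])[0].astype(int); ims.append(w['frame'][v-65:v+65,u-80:u+80])
save('i.png',np.hstack(ims),2.5)
E
```

```text
clock: 15.6
position: [513.6, 154.4, 14.2]
orientation: [0.707, 0.707, -0.0, 0.0]
ft_force: [-0.3, 0.5, -1.8]
finger_gap: 33.2
grasp_force: 80.3
top 488 [[493.9 -59.3  51.5]
 [508.5 -25.7  67.9]
 [528.2  12.   74.7]]
scene 450 [[488.9 -60.1  45.4]
 [509.1 -25.3  69.1]
 [534.3  26.   78. ]]
```

View pics/i.png

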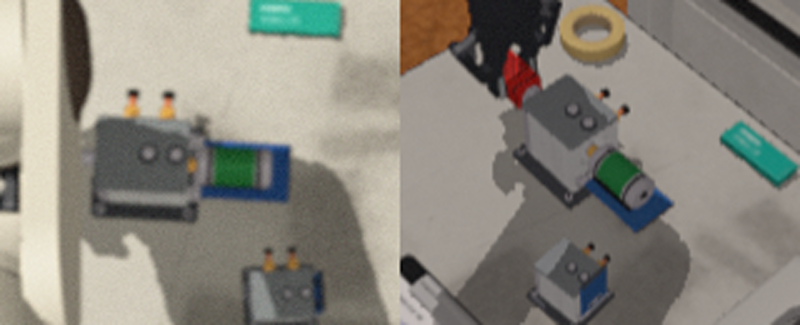

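The green cartridge lies fully outside the block on the level cover: top crop (235,168), y from 6 to -60, with the front face at y=13. The brass tip shows behind it at (193,160). Now I'll draw the rod out and carry it back to its old spot.

```bash
python3 -m creep '[[0.015,0,0,0,0,0],[0.045,0,0,0,0,0],[0.08,0,0,0,0,0],[0.115,0,0,0,0,0],[0.14,0,0,0,0,0],[0.146,0,0,0,0,0],[0.146,0,-0.03,0,0,0],[0.146,0,-0.07,0,0,0],[0.135,-0.02,-0.085,0,0,1],[0.11,-0.055,-0.085,0,0,3],[0.08,-0.1,-0.085,0,0,6],[0.053,-0.142,-0.085,0,0,9],[0.053,-0.142,-0.085,0,0,9],[0.053,-0.142,-0.045,0,0,9],[0.053,-0.142,-0.01,0,0,9],[0.053,-0.142,0.015,0,0,9],[0.053,-0.142,0.025,0,0,9],[0.053,-0.142,0.03,0,0,9],[0.053,-0.142,0.03,0,0,9]]'
```

```text
clock: 17.6
position: [371.9, 207.9, -15.4]
orientation: [0.761, 0.649, 0.0, 0.0]
ft_force: [1.1, 0.8, -1.0]
finger_gap: 33.0
grasp_force: 80.5
```

```bash
python3 -m creep '[[0,0,0.003,0,0,0],[0,0,0.006,0,0,0],[0,0,0.0075,0,0,0],[0,0,0.0075,0,0,0]]'
```

```text
clock: 18.0
position: [371.6, 207.8, -23.3]
orientation: [0.761, 0.649, -0.0, 0.0]
ft_force: [-0.4, 0.7, -2.1]
finger_gap: 33.0
grasp_force: 80.5
```

```bash
python3 -m creep '[[0,0,0.001,0,0,0],[0,0,0.001,0,0,0]]'
python3 -m creep '[[0,0,0,0,0,0],[0,0,0,0,0,0],[0,0,0,0,0,0],[0,0,0,0,0,0],[0,0,0,0,0,0],[0,0,-0.03,0,0,0],[0,0,-0.07,0,0,0],[0,0,-0.12,0,0,0],[0,0,-0.17,0,0,0],[-0.06,-0.03,-0.22,0,0,0],[-0.06,-0.03,-0.22,0,0,0]]' 0.07
sed -i 's/x at handle/x/' rod.py; python3 rod.py
python3 - <<'E'
from h import *
ims=[]
P0=np.load('top.npy')
for n in ['top','scene']:
    w=cam(n); P=pts(w); z=P[...,2]
    g=(abs(P[...,0]-512)<25)&(P[...,1]<8)&(P[...,1]>-110)&(z>45)&(z<80); q=P[g]; print(n,len(q),np.round(np.percentile(q,[1,50,99],axis=0),1) if len(q) else '')
    for o in ['beaker','tape_roll','slide_case']:
        for d in spotter.masks_of(o,n)[:1]: print(n,o,round(d['conf'],2),np.round(d['uv']),np.round(np.nanmedian(P[d['pixels']],0)))
    u,v=proj(w,[490,40,50])[0].astype(int); ims.append(cv2.resize(w['frame'][v-110:v+110,u-145:u+145],(400,303)))
save('j.png',np.hstack(ims))
E
```

```text
clock: 18.2
position: [371.7, 207.8, -24.0]
orientation: [0.761, 0.649, 0.0, 0.0]
ft_force: [-2.0, -1.7, 3.9]
finger_gap: 33.0
grasp_force: 80.8
clock: 19.3
position: [331.9, 152.5, 197.9]
orientation: [0.76, 0.65, 0.001, 0.001]
ft_force: [0.5, 0.2, 0.6]
finger_gap: 70.1
grasp_force: 0.0
handle top 1796 [371.9 208.1] [62.1 33.5] 80.6 z 33.602025177894255
shaft 881 81.25198 zmed 21.619366316051046 pt [357.08704  118.112144] axis x y 370.93621998179145
[331.1 150.8 200.3]
top 468 [[494.2 -59.3  51. ]
 [508.5 -27.2  68.3]
 [528.7   4.7  74.7]]
top beaker 0.76 [418. 169.] [ 626. -238.   20.]
top tape_roll 0.8 [244. 142.] [651. 184.  17.]
top slide_case 0.77 [355. 152.] [670. -76.  11.]
scene 371 [[497.3 -60.3  47.1]
 [509.2 -33.   69.5]
 [530.4   4.   76.5]]
scene beaker 0.7 [408. 237.] [ 637. -232.   33.]
scene tape_roll 0.89 [308. 148.] [651. 178.  20.]
scene slide_case 0.72 [328. 219.] [502. -59.  38.]
```

View pics/j.png

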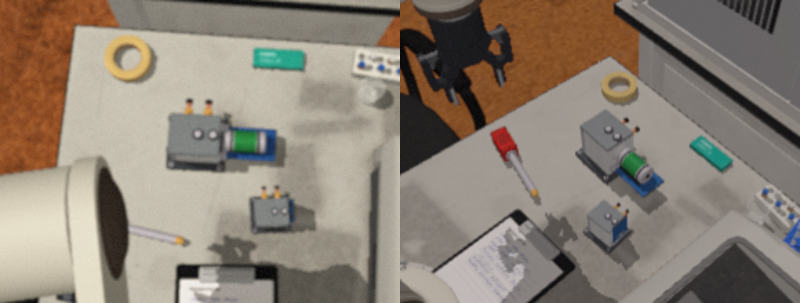

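The cartridge lies on the level cover (250,142), the rod lies flat and clear of the holder, the bystanders haven't moved, and the gripper is free in the air. I'll hand in.

```bash
python3 -c "from bench import manip; print(manip.close_job())"
```

```text
the job is handed in; nothing more can be done
None
```

The job is handed in at about 19.5 s: the cover is level, the cartridge lies fully out on it, the rod is flat on the desk clear of the holder, and the beaker, tape roll and slide case are where they were; no verdict came back.

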